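# Bring a driver head under the bench magnifier

## Task

Roll the wooden tray with the golf driver head along the roller track, all the way into the bay against the end stop. Swing the magnifier's stiff arm so that the lens stays centred over the driver head, ready for someone to inspect it. Do not disturb the piston, bottle, tape roll or mug.

Things in the scene. Friction and masses are not known exactly. Their poses are not given: they have to be found in the camera images.
- track: Fixed track of free-turning steel rollers (26 mm diameter, tops at z = 55 mm, from y = -50 to +290 mm) between blue rails, 73 mm high, inner faces 141 mm apart. Origin: on the table under the bay's centre. Axes: x across, +y along the track away from the end stop, z up; yawed a little in the world. The end stop, a dark steel plate 100 mm high, has its near face at y = -72 mm.
- bay (a point): Centre of the bay at roller-top height, 55 mm above the track's origin, same axes. The bay is the last 150 mm of track before the end stop, between grey cheeks that reach 85 mm above the table, flush inside with the rails, outer faces 183 mm apart. A tray that touches the stop has its origin here, within 2 to 3 mm.
- tray: Loose open plywood tray, 130 mm (x, across the track) by 140 mm (y, along it), walls 45 mm high, with a black golf driver head 112 mm across fixed in it; 0.4 to 0.85 kg. A steel hosel tube at x = +36, y = -36 mm stands 93 mm above the underside. Origin: centre of the underside, axes as the track's. Starts on the rollers, 150 to 210 mm from the bay's centre in track +y. Rolls easily: 1 to 2 N.
- head (a point): Centre of the top of the driver head; fixed on the tray, 70 mm straight above its origin.
- magnifier: Fixed bench magnifier stand: round grey foot 124 mm across and 28 mm high, steel post 20 mm across. Origin: on the table on the post's axis, which is the vertical pivot of the swing arm; about 235 mm beyond the bay (track +x). The arm's head over the post reaches 238 mm above the table.
- swing_arm (a joint): Angle of the swing arm about the post. At 0 it points along the stand's own -x; positive is counter-clockwise from above and carries the lens to the stand's -y, away from the tray's starting side. Starts at 0.5 to 0.75; range -1.2 to 1.3 rad. Stiff: steady friction of about 1 N m (3 N at the handle); stays where it is left.
- lens (a point): Centre of the round lens, 240 mm from the pivot and 205 mm above the table. White frame 131 mm outside diameter, 20 mm thick (195 to 215 mm above the table). A white bar 16 mm wide and 18 mm high joins it to the post.
- handle (a point): Middle of the magnifier's black handle, a level rod 16 mm thick and 55 mm long that sticks out of the lens frame away from the post; this point is 330 mm from the pivot, 205 mm above the table. The rod spans 302 to 357 mm from the pivot. Free to push from either side.
- piston: Loose aluminium engine piston standing on the table beyond the track, 84 mm across, 78 mm high. Origin: centre of the underside. Leave alone.
- bottle: Loose grey plastic bottle standing on the table on the robot's side, 60 mm across, 140 mm high. Origin: centre of the underside. Leave alone.
- tape: Loose black roll of tape lying flat on the table, 90 mm across, 30 mm high. Origin: centre of the underside. Leave alone.
- mug: Loose white mug standing on the table, 80 mm across, 90 mm high. Origin: centre of the underside. Leave alone.
Things that resemble listed ones, but are neither listed nor needed, are in the scene too. What is shaped like the tray but pink, purple or red is not meant.

How it is judged:
At the end, for the whole second after the job is handed in: The tray lies flat on the rollers in the bay, within 10 mm of the end stop, and the lens centre is within 30 mm horizontally of the middle of the driver head; tray and arm are at rest (y of tray in the frame of track between -0.012 and 0.008 m and z of tray in the frame of track between 0.05 and 0.06 m and angle between tray's own z axis and vertical below 0.06 rad and horizontal distance between lens and head below 0.03 m and linear speed of tray below 0.01 m/s and velocity of joint swing_arm between -0.03 and 0.03 rad/s); the robot touches nothing.
It fails at once if the piston, bottle, tape roll or mug is moved by more than 30 mm or tipped over (distance of any of piston, bottle, tape, mug from where it was at the start of the episode above 0.03 m or angle between any of piston, bottle, tape, mug's own z axis and vertical above 0.5 rad).
It also fails if it takes over 59 s, if anything falls off the work surface, if the arm or the gripper's body presses on something with over 40 N, if the wrist force passes 120 N, or if a joint passes its speed limit or range.

## Robot

A 6-joint arm with a two-finger parallel gripper is mounted at the origin on the work surface. World frame = base frame: x ahead of the robot, y to its left, z up, the work surface at z = 0. Lengths are in m, angles in rad, forces in N, time in s.
With the tool pointing down it reaches from about 0.325 to 0.775 m from the base axis. Payload 5.5 kg.
Tool frame: the origin (TCP) lies on the centre line of the jaws, within the pads' length; the fingertips stand 17 mm ahead of it and the grasp point (between the pads) lies 2 mm behind it; z points along the fingers, y is the line along which they close (so a half turn about z gives the same grasp; the last joint's range is limited). The gripper opens to 88 mm and grips with 3 to 60 N. Pads are 20 mm wide; open, the fingers measure 115 mm over their backs; the gripper's body (75 mm by 178 mm) begins 61 mm behind the grasp point.
Start: joints at [1.204, 0.091, 1.231, -0, 1.82, -0.057], TCP at [0.183, 0.571, 0.24] pointing down, gripper open.
Joint ranges: [-2.87, 2.87], [-0.86, 2.18], [0.17, 2.46], [-1.51, 4.65], [0.06, 2.69], [-2.65, 2.65]. Speed limits (rad/s): [2.57, 2.57, 3.01, 3.14, 3.14, 3.14].

## Interface

Orientations are given as a rotation vector (axis times angle).
In Python, from station import arm, kinematics, cams, sign_off gives the robot as it stands. Calls block until the motion is done:
- arm.move_ptp(position, orientation): joint-space move of the TCP to a pose.
- arm.movel(position, rot=None, v=0.15, threshold=None): straight line of the TCP; rot=None keeps the orientation; v is the mean speed in m/s. With threshold (N) it stops when the force on the tool has changed by that much, and returns True; else False.
- arm.goto_joints(angles): joint-space move.
- arm.command_gripper(opening): finger opening in m; the grip force is fixed at half the most; returns when the fingers have stopped.
- arm.dwell(seconds).
- kinematics.solve_ik(position, orientation): joint angles nearest the present ones, or None.
- cams.read_camera(name): name is "side" or "top"; returns a dict with "frame" (400x640x3 uint8, red, green, blue), "fx", "fy", "cx", "cy" (pixels), "T" (4x4, takes a point from camera to world coordinates). Camera axes: x right, y up, looking along -z (the intrinsics and any distortion apply to the point x, -y, -z); pixel columns grow to the right and rows downward; lengths in m; the calibration is good to about 2 mm. A picture is of the moment at which its call begins. There is no depth.
A pose or a line that the arm cannot do raises arm.MotionError and nothing moves.
- sign_off(): hands the job in; it is judged then, once.
Readings, each from a call of its own:
- arm.get_clock(): time.
- arm.get_joint_positions(): joint angles.
- arm.get_joint_vel(): joint speeds.
- arm.get_joint_efforts(): joint torques, N m.
- arm.get_tool_pos(): TCP position.
- arm.get_eef_rot(): TCP orientation.
- arm.get_force(): force on the tool from outside, world axes, zero at the start.
- arm.get_torque(): the same for the moment, N m.
- arm.get_opening(): finger opening in m.
- arm.get_grip_force(): force on a finger pad.
Only numpy, scipy, OpenCV 4.12 (cv2) and the standard library are available. Lean on these libraries where they do the work, as an engineer would, in place of code of your own. Each camera call takes 0.05 s, during which the arm holds its last target. There are 200 camera calls.

## Working session

There is one attempt and no reset: what is moved stays moved. The work goes in short steps, each a Python script; the robot and the scene stay as the last script left them, time stands still between calls to the robot, and variables do not carry over. Pictures are saved under pics/ and viewed, at most 10 in all, crops included, and the job is handed in when it is done.

```bash
mkdir -p pics; ls; python3 - <<'E'
from station import arm,cams
import cv2,numpy as np
for n in("top","side"):
    d=cams.read_camera(n); cv2.imwrite(f"pics/{n}0.png",d["frame"][:,:,::-1])
    print(n,d["fx"],d["fy"],d["cx"],d["cy"],np.round(d["T"],3).tolist(),[k for k in d])
E
```

```text
pics
top 457.7488397453811 457.7488397453811 323.8246878573304 200.97418720203262 [[0.028, 0.997, -0.079, 0.444], [-0.999, 0.026, -0.027, 0.129], [-0.025, 0.079, 0.997, 1.332], [0.0, 0.0, 0.0, 1.0]] ['frame', 'fx', 'fy', 'cx', 'cy', 'T']
side 377.23683752131876 377.23683752131876 318.37981611176656 204.6687672225519 [[-0.826, 0.42, -0.376, 0.065], [-0.564, -0.601, 0.567, 0.882], [0.013, 0.68, 0.733, 1.125], [0.0, 0.0, 0.0, 1.0]] ['frame', 'fx', 'fy', 'cx', 'cy', 'T']
```

View pics/top0.png

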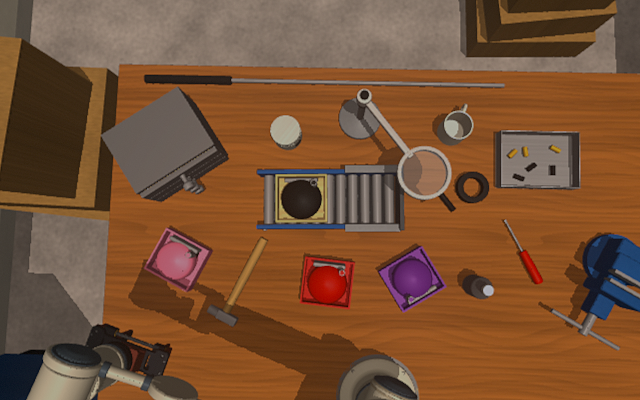

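View pics/side0.png

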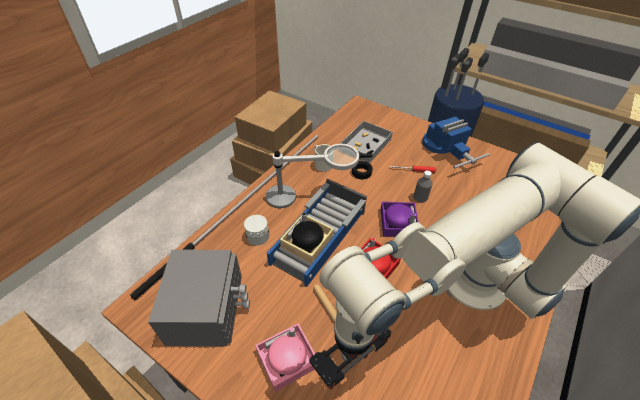

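The top view shows the plywood tray with the black head at (301,199). The bay is near (372,197) and the end stop at (403,197). The lens is at (424,172), the handle at (447,201) and the post head at (363,97). Lookalikes are the pink tray (179,258), red tray (328,281) and purple tray (411,279), all excluded by colour. I choose (301,199) and will check it in one crop.

```bash
cat > h.py <<'E'
import cv2,numpy as np
from station import cams
def ray(d,u,v):
    T=np.array(d["T"]); c=np.array([(u-d["cx"])/d["fx"],-(v-d["cy"])/d["fy"],-1.]); return T[:3,3],T[:3,:3]@c
def onz(d,uv,z):
    o,r=ray(d,*uv); return (o+r*(z-o[2])/r[2])
def tri(d1,p1,d2,p2):
    o1,r1=ray(d1,*p1);o2,r2=ray(d2,*p2)
    s=np.linalg.lstsq(np.c_[r1,-r2],o2-o1,rcond=None)[0]
    a=o1+s[0]*r1;b=o2+s[1]*r2; return (a+b)/2,np.linalg.norm(a-b)
def proj(d,P):
    T=np.array(d["T"]);c=T[:3,:3].T@(np.array(P)-T[:3,3]);return np.array([d["cx"]+d["fx"]*c[0]/-c[2],d["cy"]-d["fy"]*c[1]/-c[2]])
def big(m):
    c,_=cv2.findContours(m.astype(np.uint8),cv2.RETR_EXTERNAL,cv2.CHAIN_APPROX_NONE); return max(c,key=cv2.contourArea)
E
python3 - <<'E'
from h import *
t=cams.read_camera("top");s=cams.read_camera("side")
a=t["frame"][80:240,250:470,::-1];cv2.imwrite("pics/c1.png",cv2.resize(a,None,fx=3.6,fy=3.6,interpolation=cv2.INTER_CUBIC))
a=s["frame"][135:285,235:415,::-1];cv2.imwrite("pics/c2.png",cv2.resize(a,None,fx=4,fy=4,interpolation=cv2.INTER_CUBIC))
for n,d,pts in(("t",t,[(301,186),(280,200),(262,171),(300,200),(424,145),(424,172),(398,173),(450,205)]),("s",s,[(285,240),(306,235),(340,146),(358,155)])):
    print(n,[d["frame"][v,u].tolist() for u,v in pts])
# blue rails
hsv=cv2.cvtColor(t["frame"],cv2.COLOR_RGB2HSV)
m=cv2.inRange(hsv,(100,120,40),(130,255,255));m[:,:240]=0;m[:,420:]=0;m[:150]=0;m[240:]=0
c,_=cv2.findContours(m,0,1)
for k in c:
    if cv2.contourArea(k)>20: print(cv2.minAreaRect(k),cv2.boundingRect(k))
for z in(.073,): print([onz(t,p,z).round(3).tolist() for p in((258,171),(345,168),(404,197))])
E
```

```text
t [[39, 29, 22], [182, 155, 90], [45, 75, 121], [50, 40, 36], [142, 85, 43], [155, 113, 84], [167, 158, 143], [46, 34, 29]]
s [[168, 152, 108], [46, 44, 43], [111, 108, 102], [222, 215, 203]]
((300.5, 226.0), (4.0, 87.0), 90.0) (257, 224, 88, 5)
((300.5, 171.5), (3.0, 87.0), 90.0) (257, 170, 88, 4)
[[0.622, 0.349, 0.073], [0.636, 0.108, 0.073], [0.56, -0.056, 0.073]]
```

View pics/c1.png

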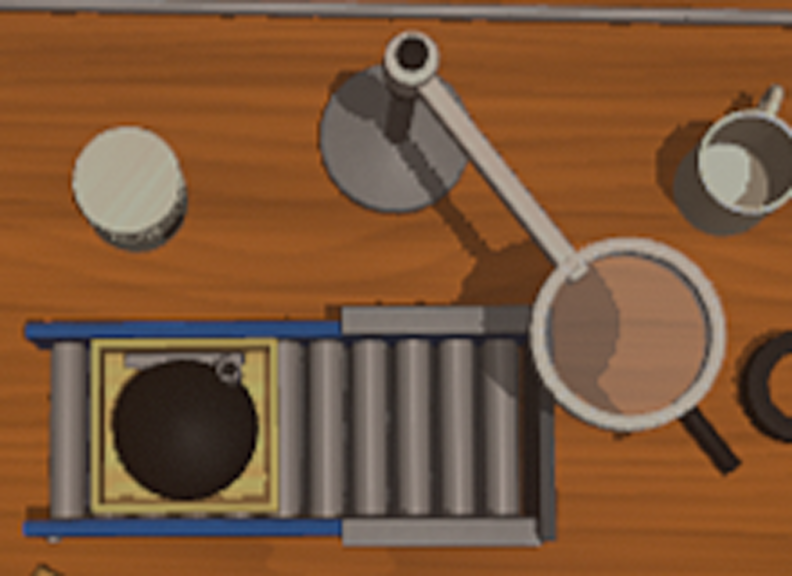

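View pics/c2.png

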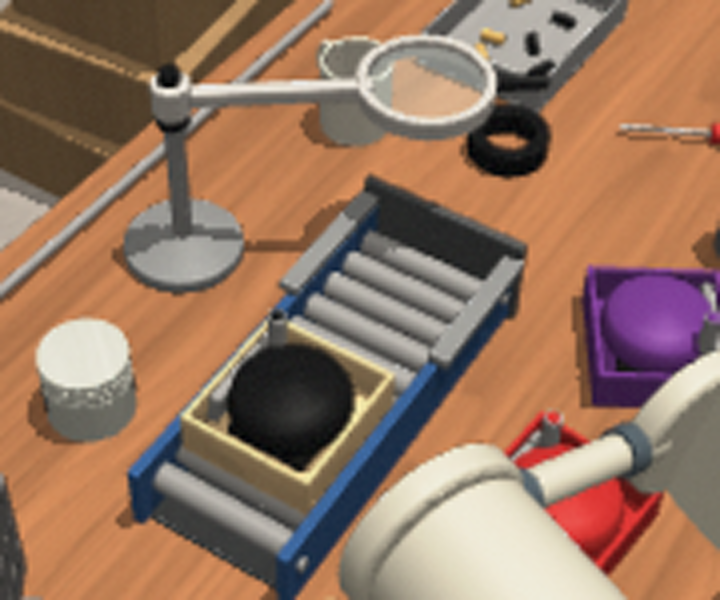

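The crops confirm the plywood tray: hosel at top pixel (313.6,182.8), right-hand wall at column 327. The arm runs from post head (364,95) to lens (424.5,173) and handle tip (453.6,209.7). Now I triangulate these.

```bash
cat > m.py <<'E'
from h import *
t=cams.read_camera("top");s=cams.read_camera("side")
T=lambda p:(250+p[0]/3.6,80+p[1]/3.6); S=lambda p:(235+p[0]/4,135+p[1]/4)
P={"TL":((92,340),(183,410)),"TR":((277,338),(277,320)),"BR":((280,512),(395,378)),"BL":((95,515),(308,487)),
"hosel":((229,370),(278,315)),"lens":((628,335),(427,86)),"htip":((733,467),(548,80)),"post":((411,54),(170,72)),"foot":((393,140),(184,243)),
"stopB":((555,538),(525,247)),"piston":((127,181),(84,353))}
E
python3 - <<'E'
from m import *
W={}
for k,(a,b) in P.items():
    W[k],e=tri(t,T(a),s,S(b)); print(k,W[k].round(4),"gap %.4f"%e)
c=np.mean([W[k] for k in("TL","TR","BR","BL")],0);print("tray c",c.round(4))
# blue rail lines, outer/inner edges -> yaw
hsv=cv2.cvtColor(t["frame"],cv2.COLOR_RGB2HSV)
m=cv2.inRange(hsv,(100,120,40),(130,255,255))
for r0,r1 in((165,180),(218,235)):
    q=np.array([onz(t,(u,r0+np.nonzero(m[r0:r1,u])[0].mean()),.073)[:2] for u in range(262,342) if m[r0:r1,u].any()])
    f=np.polyfit(q[:,1],q[:,0],1);print("rail x=",f[0].round(4),"*y+",f[1].round(4))
r=[onz(t,T(P[k][0]),.1)[:2] for k in("TL","TR","BR","BL")];print("tray rim z=.1",np.round(r,4).tolist())
L=onz(t,T(P["lens"][0]),.215);H=onz(t,T(P["htip"][0]),.205);O=onz(t,T(P["post"][0]),.238)
print("lens,htip,post by z",L.round(4),H.round(4),O.round(4),"dist",np.linalg.norm((L-O)[:2]),np.linalg.norm((H-O)[:2]))
print("stop top edges z=.1:",[onz(t,T(p),.1)[:2].round(4).tolist() for p in((543,538),(555,538),(543,440),(555,440))])
E
```

```text
TL [0.6078 0.2946 0.1058] gap 0.0035
TR [0.613  0.1549 0.0886] gap 0.0081
BR [0.4838 0.1506 0.0904] gap 0.0013
BL [0.4785 0.2904 0.0924] gap 0.0005
hosel [0.5832 0.189  0.1457] gap 0.0029
lens [ 0.6076 -0.0879  0.2009] gap 0.0031
htip [ 0.5177 -0.1601  0.2021] gap 0.0045
post [0.7914 0.0672 0.2351] gap 0.0028
foot [0.7913 0.0679 0.0102] gap 0.0023
stopB [ 0.4695 -0.0561  0.09  ] gap 0.0023
piston [0.7375 0.2763 0.0748] gap 0.0024
tray c [0.5458 0.2226 0.0943]
rail x= -0.0263 *y+ 0.6299
rail x= -0.035 *y+ 0.4795
tray rim z=.1 [[0.6101, 0.2963], [0.615, 0.1566], [0.4841, 0.1507], [0.4781, 0.2893]]
lens,htip,post by z [ 0.6069 -0.0845  0.215 ] [ 0.5196 -0.1584  0.205 ] [0.7918 0.0681 0.238 ] dist 0.2396893643431445 0.35409668070771705
stop top edges z=.1: [[0.47, -0.0452], [0.4703, -0.0541], [0.5431, -0.0442], [0.5433, -0.0531]]
```

Heights, the lens radius of 0.240 and the tip radius of 0.354 all agree with the text. Track yaw is about 0.035 rad, the tray is at (0.547,0.223), and the bay is at about (0.554,0.029). Next I push the tray.

```bash
cat > g.py <<'E'
import numpy as np
from scipy.spatial.transform import Rotation as R
from station import arm,kinematics
yw=.035; Y=np.array([-np.sin(yw),np.cos(yw)]); X=np.array([Y[1],-Y[0]])
bay=np.array([.554,.029]); piv=np.array([.7915,.068])
def down(yv):   # tool x along horizontal yv, pointing down
    x=np.r_[yv,0]/np.linalg.norm(yv); z=np.array([0,0,-1.]); return R.from_matrix(np.c_[x,np.cross(z,x),z]).as_rotvec()
E
python3 - <<'E'
from g import *
c=np.array([.547,.223]); p=c+Y*.105
for y in (Y,-Y): print(kinematics.solve_ik(np.r_[p,.25],down(y)))
js=[(abs(q[5]),i) for i,q in enumerate(kinematics.solve_ik(np.r_[p,.25],down(y)) for y in(Y,-Y)) if q is not None]
rot=down((Y,-Y)[min(js)[1]])
arm.command_gripper(0.0)
arm.move_ptp(np.r_[p,.25],rot)
arm.movel(np.r_[p,.095],v=.12,threshold=8)
print(arm.get_tool_pos(),arm.get_clock())
print("a",arm.movel(np.r_[bay+Y*.105,.095],v=.06,threshold=12),arm.get_tool_pos(),arm.get_force())
print("b",arm.movel(np.r_[bay+Y*.065,.095],v=.02,threshold=6),arm.get_tool_pos(),arm.get_force(),arm.get_clock())
E
```

```text
[ 4.89440249e-01  1.88891894e-01  1.10553599e+00 -4.44089210e-16
  1.84716476e+00  4.54440249e-01]
None
[0.54382699 0.3282178  0.09620198] 4.6833
a False [0.55034182 0.13399734 0.09499129] [ 0.04596543  0.21158671 -0.80484291]
b True [0.55083039 0.11125004 0.09454227] [0.59344797 0.52344327 0.29149495] 9.25
```

```bash
python3 - <<'E'
from g import *
from h import *
print(arm.get_force())
print("c",arm.movel(np.r_[bay+Y*.065,.095],v=.015,threshold=8),arm.get_tool_pos(),arm.get_force())
arm.movel(np.r_[bay+Y*.13,.095],v=.06)
arm.movel(np.r_[bay+Y*.13,.30],v=.2)
arm.move_ptp(np.r_[.50,.30,.32],down(Y))
t=cams.read_camera("top")
a=t["frame"][80:240,250:470,::-1];cv2.imwrite("pics/c3.png",cv2.resize(a,None,fx=3.6,fy=3.6,interpolation=cv2.INTER_CUBIC));print(arm.get_clock())
E
```

```text
[0.59344797 0.52344327 0.29149495]
c True [0.55037351 0.11124125 0.09372439] [1.63757145 1.02904586 1.12186197]
12.475
```

View pics/c3.png

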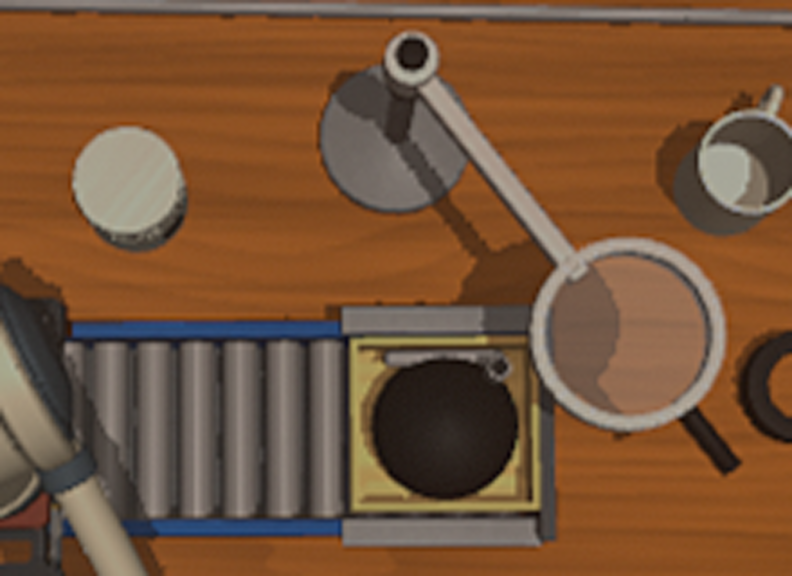

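The tray is seated: its edge (541,512) meets the stop edge (543). Next I swing the arm by its handle from the -y side.

```bash
cat >> g.py <<'E'
def pose(phi,off,r=.335,z=.205):
    t=np.array([np.sin(phi),-np.cos(phi)]); p=piv+r*np.array([np.cos(phi),np.sin(phi)])-t*off
    return np.r_[p,z],down(t)
E
python3 - <<'E'
from g import *
from h import *
t=cams.read_camera("top")
c=onz(t,(250+445/3.6,80+425/3.6),.1)[:2];print("head",c)
head=np.array([(c[0]+.554)/2,c[1]])
f=lambda d:np.arctan2(d[1],d[0])%(2*np.pi)
p0=f(np.array([.5185,-.159])-piv);p1=f(head-piv);print(p0,p1,np.linalg.norm(head-piv))
a,r=pose(p0,.055)
arm.move_ptp(np.r_[a[:2],.34],r)
print(arm.movel(a,v=.15,threshold=8),arm.get_clock())
for ph in np.linspace(p0,p1,9):
    a,r=pose(ph,.018)
    arm.movel(a,r,v=.06); F=arm.get_force()
    print(round(ph,3),np.round(F,1))
    if np.linalg.norm(F[:2])>25: break
a,r=pose(ph,.06); arm.movel(a,v=.08)
arm.movel(np.r_[a[:2],.34],v=.2)
arm.move_ptp([.5,-.25,.34],r)
t=cams.read_camera("top")
a=t["frame"][80:240,250:470,::-1];cv2.imwrite("pics/c4.png",cv2.resize(a,None,fx=3.6,fy=3.6,interpolation=cv2.INTER_CUBIC));print(arm.get_clock())
E
```

```text
head [0.55247476 0.02903765]
3.835249069407997 3.303684899956056 0.24142730132526208
False 15.3667
3.835 [-0.5  0.9  0.5]
3.769 [-0.3 -0.3  0.3]
3.702 [-0.2  0.1  0.7]
3.636 [-0.1  0.1 -0.2]
3.569 [-0.  -0.4 -0. ]
3.503 [ 0.5 -0.1 -0.5]
3.437 [0.9 0.9 0. ]
3.37 [ 0.3 -1.2  0.4]
3.304 [-0.5 -0.2 -0.2]
22.725
```

View pics/c4.png

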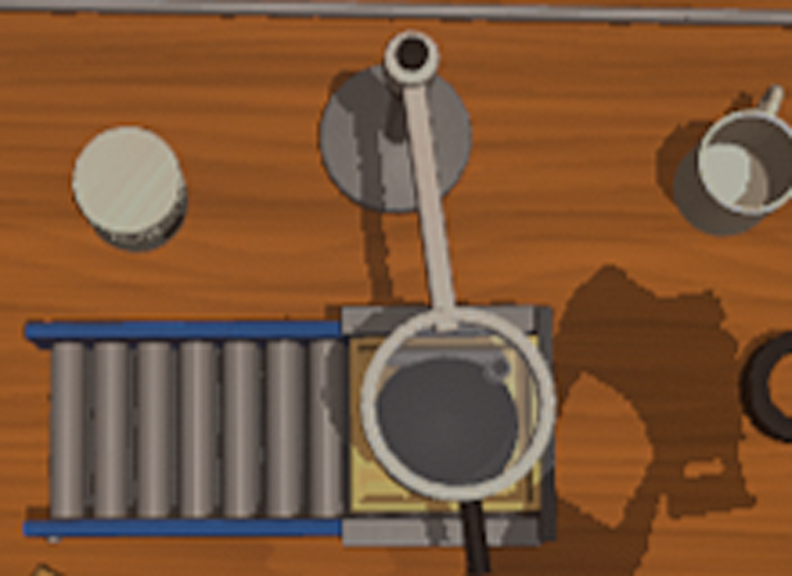

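The lens is now at crop (458,404) and the head at (445,428). The tray is unchanged (left edge 350), and piston, mug and tape are where they were. I'll put numbers on the offset.

```bash
python3 - <<'E'
from g import *
from m import *
L=onz(t,T((458,404)),.215)[:2]
h1=onz(t,T((445,425)),.1)[:2]; h2=onz(t,T((446,428)),.11)[:2]
print("lens",L,"r",np.linalg.norm(L-piv),"rim centre",h1,"head outline",h2,"dist",np.linalg.norm(L-h1),np.linalg.norm(L-h2))
# stop gap: tray far edge vs stop near face at z=.1
print(onz(t,T((541,490)),.1)[:2],onz(t,T((543,538)),.1)[:2])
f0=cv2.imread("pics/top0.png").astype(int);d=np.abs(f0-t["frame"][:,:,::-1].astype(int)).sum(2)
for n,(u,v) in dict(piston=(285,131),mug=(457,125),tape=(472,187),bottle=(482,287)).items():print(n,(d[v-14:v+14,u-14:u+14]>60).mean().round(2))
a=s["frame"][120:270,225:425,::-1];cv2.imwrite("pics/c5.png",cv2.resize(a,None,fx=4,fy=4,interpolation=cv2.INTER_CUBIC));print(arm.get_clock())
E
```

```text
lens [0.55689233 0.02986012] r 0.23768762707805824 rim centre [0.55247476 0.02903765] head outline [0.54937905 0.02906786] dist 0.0044934883596910525 0.007554935720422473
[ 0.50570331 -0.0432225 ] [ 0.47004571 -0.0452234 ]
piston 0.0
mug 0.0
tape 0.0
bottle 0.36
22.825
```

View pics/c5.png

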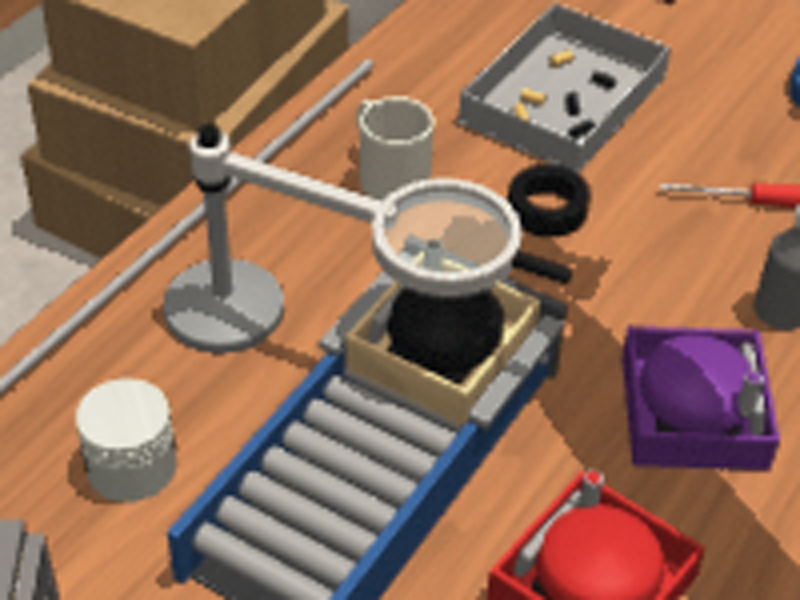

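The side view shows the tray flat in the bay with the lens over the head, and the bottle still upright at (790,280). The change at the bottle in the top view comes from the arm's shadow. The lens is about 5–8 mm off the head's centre, and the robot is clear of everything.

```bash
python3 -c "
from station import sign_off
print(sign_off())"
```

```text
the job is handed in; nothing more can be done
None
```

The job is handed in, result not shown: the tray is against the end stop (about 2 mm by camera), the lens is about 5–8 mm off the driver head's centre, and the piston, bottle, tape roll and mug appear undisturbed, about 23 s in.

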